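# Slide the sample carton down the wet-painted lane

### The job

Push the blue-lidded sample carton with the fingers down the empty lane of the sample rack until it sits squarely up against the black rubber stop at the end. The orange guide rails are freshly painted and still wet, so neither the carton nor the robot may touch any rail. Keep the carton flat on the board, sliding it steadily without lifting, tipping or flicking it, and leave everything else where it stands.

Things in the scene. Friction and masses are not known exactly. Their poses are not given: they have to be found in the camera images.
- carton: closed cardboard carton with the BLUE lid, loose on the plywood board before the open mouth of the empty lane: 110 long (its x, pointing roughly down the lane), 100 wide (its y), 56 high, 0.3 to 0.65 kg, too wide to pinch. Origin: centre of its underside. Starts up to 35 mm off the lane's centre line and up to 0.2 rad askew
- rack: fixed sample rack: plywood board 520 x 345, 12 thick, with two lanes between three orange rails. Origin: on the table under the EMPTY lane's centre line (the lane nearer the robot); x points down the lanes (to the robot's right, +-0.15 rad), y towards the other lane (centred on y = 145), z up. Board: x -260 to 260, y -100 to 245; its top is 12 above the table
- lane_end (a point): on the board's top (z = 12 above the table), at the middle of the foot of the black rubber stop (40 high, as wide as the lane) of the empty lane: rack x = 230, y = 0; axes as the rack's. A carton squarely against the stop has its origin 55 before this point
- lane_mouth (a point): on the board's top, on the empty lane's centre line, where the rails begin (rack x = -20, y = 0; they run to x = 250); axes as the rack's. The lane is 130 wide inside: its inner faces lie 65 either side of this line. Before the mouth the board is open
- rail_near: painted orange guide rail, a straight bar 270 long, 15 wide, 35 high, standing on the board (top 47 above the table), parallel to the rack's x axis; origin at the centre of its underside; bounds the empty lane on the robot's side (rack y = -72.5)
- rail_mid: painted orange guide rail, a straight bar 270 long, 15 wide, 35 high, standing on the board (top 47 above the table), parallel to the rack's x axis; origin at the centre of its underside; between the empty lane and the other lane (rack y = 72.5). A third, like rail at the far side of the other lane (rack y = 217.5) counts as part of it
- stored_carton: same carton but with a GREEN lid, loose, already stored in the other lane: 110 x 100 x 56 high; origin: centre of its underside. Leave it
- paint_tin: small round tin with an orange label, loose in the other lane: 52 across, 55 high; origin: centre of its underside. Leave it
- bucket: white plastic bucket, loose on the table at the robot's left: about 180 across, 150 high; origin: centre of its underside
- water_bottle: clear bottle, blue cap, loose at the robot's left: 66 across, 200 high; origin: centre of its underside
- stone: rough pebbly stone, loose at the robot's right: about 120 x 95, 85 high; origin: centre of its underside
- tile_stack: glued stack of five sample tiles, loose at the robot's right: 100 x 100, 40 high; origin: centre of its underside
- brush: paint brush lying loose at the robot's right, about 200 long, under 30 high; origin under its middle

How it is judged:
At the end, for the whole second after the job is handed in: The blue-lidded carton stands still and flat on the board in the empty lane, within 6 mm of home against the stop (its origin 55 to 61 mm before the lane end), within 15 mm of the centre line and within 0.12 rad of square (x of carton in the frame of lane_end between -0.061 and -0.05 m and y of carton in the frame of lane_end between -0.015 and 0.015 m and angle between the x axis of carton and the x axis of rack, either way round below 0.12 rad and z of carton in the frame of rack below 0.016 m and angle between carton's own z axis and vertical below 0.05 rad and linear speed of carton below 0.01 m/s); the robot touches nothing.
It fails at once if any of the three wet rails is touched by anything (contact force between any of rail_near, rail_mid and anything else above 0.2 N).
It fails at once if the blue-lidded carton is lifted (more than 6 mm off the board) or tipped more than 0.15 rad (z of carton in the frame of rack above 0.018 m or angle between carton's own z axis and vertical above 0.15 rad).
It fails at once if the blue-lidded carton is flicked along (faster than 0.5 m/s) (linear speed of carton above 0.5 m/s).
It fails at once if something else (green-lidded carton, tin, bucket, bottle, stone, tiles, brush) is moved more than 10 mm (distance of any of stored_carton, paint_tin, bucket, water_bottle, stone, tile_stack, brush from where it was at the start of the episode above 0.01 m).
It also fails if it takes over 61 s, if anything falls off the work surface, if the arm or the gripper's body presses on something with over 40 N, if the wrist force passes 120 N, or if a joint passes its speed limit or range.

### The arm

A 7-joint arm with a two-finger parallel gripper is mounted at the origin on the work surface. World frame = base frame: x ahead of the robot, y to its left, z up, the work surface at z = 0. Lengths are in m, angles in rad, forces in N, time in s.
With the tool pointing down it reaches from about 0.35 to 0.9 m from the base axis. Payload 19.9 kg.
Tool frame: the origin (TCP) lies midway between the tips of the shut fingers; the grasp point (between the pads) lies 19 mm behind it; z points along the fingers, y is the line along which they close (so a half turn about z gives the same grasp; the last joint's range is limited). The gripper opens to 94 mm and grips with 3 to 60 N. Pads are 16 mm wide; open, the fingers measure 119 mm over their backs; the gripper's body (75 mm by 177 mm) begins 78 mm behind the grasp point.
Start: joints at [1.131, 0.417, -0.01, 1.614, 0.005, 1.111, -0.053], TCP at [0.242, -0.576, 0.205] pointing down, gripper open.
Joint ranges: [-2.81, 2.81], [-0.39, 2.02], [-1.27, 1.25], [0.06, 2.57], [-1.19, 4.33], [0.19, 2], [-2.82, 2.82]. Speed limits (rad/s): [1.89, 1.89, 2.39, 2.39, 3.01, 3.01, 3.01].

### API

Orientations are given as a 3x3 rotation matrix whose columns are the frame's x, y, z axes.
In Python, from bench import manip gives the robot as it stands. The module is installed in compiled form; this text tells all that it offers.
- The arm moves only by the shell command python3 -m jog 'ROWS' [FORCE]. ROWS is JSON, a list of rows, each an object of numbers: "gripper": the opening, from 0 (shut) to 1 (fully open); "tx", "ty", "tz": the shift along the tool's x, y, z in m; "yaw": the turn about the tool's z in rad. A call has exactly 10 rows; each row shifts and turns the commanded pose from where the row before left it, along the tool's axes as they then stand; what a row does not reach is not made up. A row lasts 1/12 s, in which the tool goes at most 41.7 mm and 7.16 degrees, less where a joint would pass 70% of its speed; a pose out of reach is approached as far as the arm can. A call is refused whole if a number of a shift passes 0.0417 or a number of a turn 0.125, either way. A call with a gripper value outside its range is refused whole. The fingers move at their own pace and stop on an object; FORCE is the grip in N (left out, the last holds). Time passes only in rows, so rows that do not move let the fingers close, or fill a call up. It gives the time, the measured TCP pose, the force, the opening and the grip force at its end, in the units of the state.
- manip.observe(): the state, without advancing time (a new reading comes with each control period).
- manip.grab_frame(name): name is "side" or "top" or "wrist"; returns the picture (400x640x3 uint8, red, green, blue); there is no depth.
- manip.get_calibration(name): a dict with "intrinsics" (3x3 intrinsics, pixels), "world_from_camera" (4x4, takes a point from camera to world coordinates). Camera axes: x right, y down, z forward; pixel columns grow to the right and rows downward; lengths in m; the calibration is good to about 2 mm. A picture is of the moment at which its call begins: read the wrist's pose just before it. get_calibration takes no time and is no camera call; for the wrist camera it gives the pose at the moment of the call.
- manip.sign_off(): hands the job in; it is judged then, once.
The state is a dict: "clock": time; "qpos": joint angles; "joint_vel": joint speeds; "tau": joint torques, N m; "position": TCP position; "tcp_rot": TCP orientation; "wrist_force": force on the tool from outside, world axes, zero at the start; "moment": the same for the moment, N m; "finger_gap": finger opening in m; "gripper_force": force on a finger pad.
Only numpy, scipy, OpenCV 4.12 (cv2) and the standard library are available. Lean on these libraries where they do the work, as an engineer would, in place of code of your own. Each camera call takes 0.05 s, during which the arm holds its last target. There are 200 camera calls.

## Working session

There is one attempt and no reset: what is moved stays moved. The work goes in short steps, Python scripts to look and compute and a shell command to move; the robot and the scene stay as the last step left them, time stands still between calls to the robot, and variables do not carry over. Pictures are saved under pics/ and viewed, at most 10 in all, crops included, and the job is handed in when it is done.

```bash
mkdir -p pics; python3 - <<'E'
from bench import manip
import cv2,numpy as np
s=manip.observe();print(s['clock'],s['position'],s['tcp_rot'],s['finger_gap'])
for n in ['top','side']:
    f=manip.grab_frame(n);cv2.imwrite(f'pics/{n}0.png',f[:,:,::-1])
    c=manip.get_calibration(n);print(n,np.round(c['intrinsics'],1).tolist(),np.round(c['world_from_camera'],3).tolist())
E
```

```text
0.0 [ 0.24198144 -0.57585399  0.20484519] [[ 9.21896566e-01  3.87435702e-01 -5.45795736e-04]
 [ 3.87436078e-01 -9.21895922e-01  1.09287308e-03]
 [-7.97488167e-05 -1.21897689e-03 -9.99999254e-01]] 0.09400167504204805
top [[401.3, 0.0, 323.3], [0.0, 401.3, 197.6], [0.0, 0.0, 1.0]] [[0.025, -0.993, 0.115, 0.345], [-1.0, -0.024, 0.009, -0.007], [-0.006, -0.115, -0.993, 1.442], [0.0, 0.0, 0.0, 1.0]]
side [[432.6, 0.0, 315.2], [0.0, 432.6, 203.4], [0.0, 0.0, 1.0]] [[-0.994, -0.064, 0.086, 0.423], [-0.107, 0.573, -0.813, 1.01], [0.003, -0.817, -0.577, 0.766], [0.0, 0.0, 0.0, 1.0]]
```

View pics/top0.png

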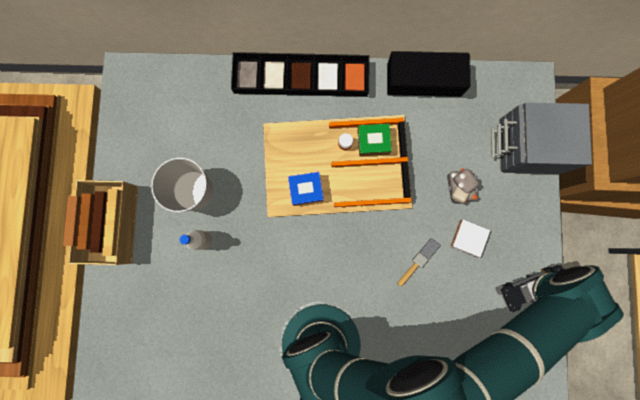

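View pics/side0.png

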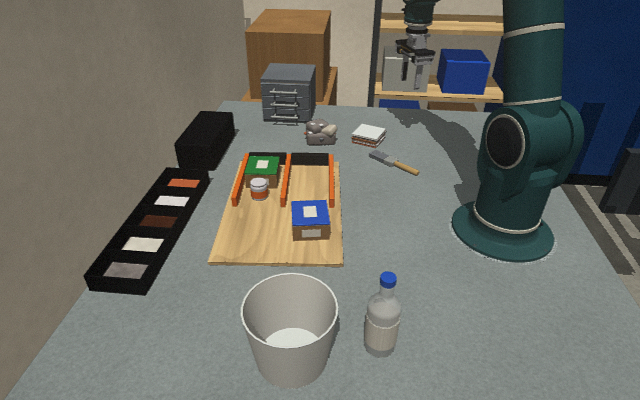

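The top view shows the blue lid at (306,188), the board with corners about (264,124) and (412,208), the empty lane between the orange rails at rows ~161 and ~203, and the stop at column ~407. The side view agrees, and the lane is clear.

```bash
cat > h.py <<'E'
from bench import manip
import cv2,numpy as np
def cast(c,px,z):
    K,T=np.array(c['intrinsics']),np.array(c['world_from_camera'])
    px=np.atleast_2d(px).astype(float)
    d=(T[:3,:3]@np.linalg.solve(K,np.c_[px,np.ones(len(px))].T)).T
    return T[:3,3]+d*((z-T[2,3])/d[:,2])[:,None]
def blobs(f,lo,hi,roi=None,amin=60):
    m=cv2.inRange(cv2.cvtColor(f,cv2.COLOR_RGB2HSV),np.array(lo),np.array(hi))
    if roi:
        k=np.zeros_like(m);x0,y0,x1,y1=roi;k[y0:y1,x0:x1]=255;m&=k
    cs,_=cv2.findContours(m,cv2.RETR_EXTERNAL,cv2.CHAIN_APPROX_NONE)
    return [c for c in cs if cv2.contourArea(c)>=amin]
def rect(c,cal,z):
    p=cast(cal,c.reshape(-1,2),z)[:,:2].astype(np.float32)
    (cx,cy),(w,h),a=cv2.minAreaRect(p*1000)
    return np.round([cx,cy,w,h,a],1)
BLUE=((108,150,60),(125,255,255)); ORANGE=((5,190,120),(14,255,255)); WOOD=((14,60,110),(24,190,255))
E
python3 - <<'E'
from h import *
f=manip.grab_frame('top');c=manip.get_calibration('top')
roi=(255,105,425,225)
for n,col,z in(('blue',BLUE,.068),('orange',ORANGE,.047)):
    for b in blobs(f,*col,roi,30):
        print(n,cv2.boundingRect(b),rect(b,c,z))
m=cv2.inRange(cv2.cvtColor(f,cv2.COLOR_RGB2HSV),np.array((0,70,0)),np.array((255,255,255)))
k=np.zeros_like(m);k[105:225,255:425]=255;cs,_=cv2.findContours(m&k,0,1);b=max(cs,key=cv2.contourArea)
print('board',rect(b,c,.012),cv2.boundingRect(b))
E
```

```text
blue (289, 173, 34, 32) [535.6  67.6  98.  106.4  10.2]
orange (329, 118, 75, 9) [ 778.9 -140.9   13.2  266.3    6.1]
board [630.1 -39.1 346.8 521.3   4.9] (263, 115, 150, 102)
```

```bash
python3 -m jog '[{"gripper":0.64,"yaw":0.104},{"yaw":0.104},{"yaw":0.104},{"tx":0.015,"ty":-0.034},{"tx":0.015,"ty":-0.034},{"tx":0.015,"ty":-0.034},{"tx":0.015,"ty":-0.034},{"tx":0.015,"ty":-0.034},{"tx":0.015,"ty":-0.034},{"tx":0.015,"ty":-0.034}]'
python3 -m jog '[{"tx":0.015,"ty":-0.034},{"tx":0.015,"ty":-0.034},{"tx":0.015,"ty":-0.034},{"tx":0.015,"ty":-0.034},{"tx":0.015,"ty":-0.034},{"tx":0.015,"ty":-0.034},{"tx":0.015,"ty":-0.034},{"tx":0.015,"ty":-0.034},{"tx":0.01,"ty":-0.034},{"ty":-0.034}]'
python3 -m jog '[{"ty":-0.03},{},{},{},{},{},{},{},{},{}]'
python3 - <<'E'
from h import *
f=manip.grab_frame('wrist');cv2.imwrite('pics/w1.png',f[:,:,::-1])
np.save('w1.npy',f)
c=manip.get_calibration('wrist');print(np.round(c['world_from_camera'],3).tolist())
E
```

```text
[[0.387, -0.888, -0.25, 0.315], [-0.922, -0.373, -0.103, -0.547], [-0.002, 0.271, -0.963, 0.385], [0.0, 0.0, 0.0, 1.0]]schema error: expected keys gripper, tx, ty, tz, yaw
schema error: expected keys gripper, tx, ty, tz, yaw
schema error: expected keys gripper, tx, ty, tz, yaw
```

View pics/w1.png

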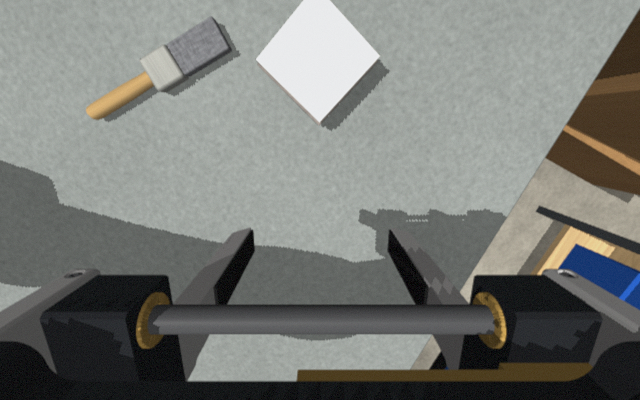

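The move was refused because every row needs all five keys. The arm hasn't moved: the wrist view still shows the brush (165,65) and the tiles (320,60). I'll retype it.

```bash
python3 -m jog '[{"gripper":0.64,"tx":0,"ty":0,"tz":0,"yaw":0.104},{"gripper":0.64,"tx":0,"ty":0,"tz":0,"yaw":0.104},{"gripper":0.64,"tx":0,"ty":0,"tz":0,"yaw":0.104},{"gripper":0.64,"tx":0.015,"ty":-0.034,"tz":0,"yaw":0},{"gripper":0.64,"tx":0.015,"ty":-0.034,"tz":0,"yaw":0},{"gripper":0.64,"tx":0.015,"ty":-0.034,"tz":0,"yaw":0},{"gripper":0.64,"tx":0.015,"ty":-0.034,"tz":0,"yaw":0},{"gripper":0.64,"tx":0.015,"ty":-0.034,"tz":0,"yaw":0},{"gripper":0.64,"tx":0.015,"ty":-0.034,"tz":0,"yaw":0},{"gripper":0.64,"tx":0.015,"ty":-0.034,"tz":0,"yaw":0}]'
python3 -m jog '[{"gripper":0.64,"tx":0.015,"ty":-0.034,"tz":0,"yaw":0},{"gripper":0.64,"tx":0.015,"ty":-0.034,"tz":0,"yaw":0},{"gripper":0.64,"tx":0.015,"ty":-0.034,"tz":0,"yaw":0},{"gripper":0.64,"tx":0.015,"ty":-0.034,"tz":0,"yaw":0},{"gripper":0.64,"tx":0.015,"ty":-0.034,"tz":0,"yaw":0},{"gripper":0.64,"tx":0.015,"ty":-0.034,"tz":0,"yaw":0},{"gripper":0.64,"tx":0.015,"ty":-0.034,"tz":0,"yaw":0},{"gripper":0.64,"tx":0.015,"ty":-0.034,"tz":0,"yaw":0},{"gripper":0.64,"tx":0.01,"ty":-0.034,"tz":0,"yaw":0},{"gripper":0.64,"tx":0,"ty":-0.034,"tz":0,"yaw":0}]'
python3 -m jog '[{"gripper":0.64,"tx":0,"ty":-0.03,"tz":0,"yaw":0},{"gripper":0.64,"tx":0,"ty":0,"tz":0,"yaw":0},{"gripper":0.64,"tx":0,"ty":0,"tz":0,"yaw":0},{"gripper":0.64,"tx":0,"ty":0,"tz":0,"yaw":0},{"gripper":0.64,"tx":0,"ty":0,"tz":0,"yaw":0},{"gripper":0.64,"tx":0,"ty":0,"tz":0,"yaw":0},{"gripper":0.64,"tx":0,"ty":0,"tz":0,"yaw":0},{"gripper":0.64,"tx":0,"ty":0,"tz":0,"yaw":0},{"gripper":0.64,"tx":0,"ty":0,"tz":0,"yaw":0},{"gripper":0.64,"tx":0,"ty":0,"tz":0,"yaw":0}]'
python3 - <<'E'
from h import *
c=manip.get_calibration('wrist');f=manip.grab_frame('wrist');cv2.imwrite('pics/w2.png',f[:,:,::-1])
np.savez('w2.npz',f=f,K=c['intrinsics'],T=c['world_from_camera'])
E
```

```text
clock: 1.03
position: [0.3265, -0.3283, 0.2054]
tcp_rot: [[0.996, 0.086, -0.0], [0.086, -0.996, -0.0], [-0.0, 0.0, -1.0]]
wrist_force: [1.4, -0.9, -0.3]
finger_gap: 0.06
gripper_force: 0.0
clock: 1.87
position: [0.4276, 0.0219, 0.2056]
tcp_rot: [[0.996, 0.086, 0.001], [0.086, -0.996, 0.001], [0.001, -0.001, -1.0]]
wrist_force: [1.2, 0.2, -0.4]
finger_gap: 0.0603
gripper_force: 0.0
clock: 2.7
position: [0.4242, 0.0496, 0.2055]
tcp_rot: [[0.996, 0.085, -0.0], [0.085, -0.996, 0.0], [-0.0, -0.0, -1.0]]
wrist_force: [0.0, -0.1, -0.0]
finger_gap: 0.0603
gripper_force: 0.0
```

View pics/w2.png

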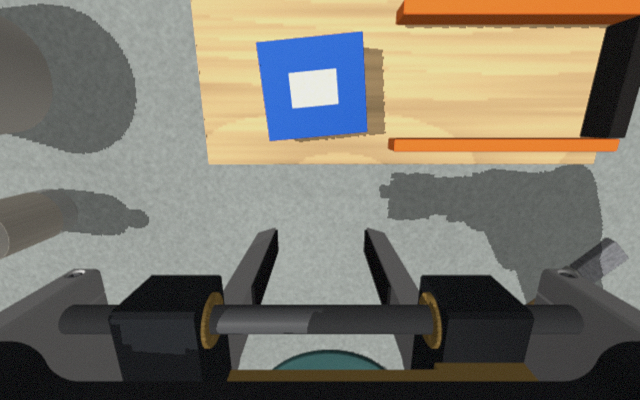

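The wrist view shows the blue lid at (315,86), the near rail at rows 138–152 with its end at (389,145), the mid rail's end at (398,15), the board's front edge at row ~163, and the stop at (610,80).

```bash
python3 - <<'E'
from h import *
d=np.load('w2.npz');f=d['f'];c=dict(intrinsics=d['K'],world_from_camera=d['T'])
hsv=cv2.cvtColor(f,cv2.COLOR_RGB2HSV)
b=max(blobs(f,*BLUE,(200,0,420,180)),key=cv2.contourArea);print('lid',rect(b,c,.068))
om=cv2.inRange(hsv,np.array((3,170,80)),np.array((15,255,255)))
def line(px,z):
    p=cast(c,px,z)[:,:2]*1000; v=cv2.fitLine(p.astype(np.float32),cv2.DIST_HUBER,0,.01,.01).ravel()
    if v[1]>0:v[:2]*=-1
    return v
def prt(n,v,z=0): print(n,'ang',round(np.degrees(np.arctan2(v[0],-v[1])),2),'x at y=-100:',round(v[2]+v[0]/v[1]*(-100-v[3]),1))
cols=range(400,590,5)
top=[(u,60+np.flatnonzero(om[60:,u])[0]-.5) for u in cols]; 
mid=[(u,np.flatnonzero(om[:60,u])[-1]+.5) for u in range(410,590,5)]
prt('near inner top',line(top,.047)); prt('mid inner foot',line(mid,.012))
sat=hsv[...,1]>60
bf=[(u,100+np.flatnonzero(sat[100:200,u])[-1]+.5) for u in range(225,370,5)]
prt('board front',line(bf,.012))
bl=[(np.flatnonzero(sat[v,150:])[0]+149.5,v) for v in range(5,150,5)]
p=cast(c,bl,.012)[:,:2]*1000;print('board left edge',p[0],p[-1])
print('near rail end',cast(c,[(np.flatnonzero(om[141])[0]-.5,141)],.047)*1000)
E
```

```text
lid [537.2  66.   98.4 108.5  10.2]
near inner top ang 4.98 x at y=-100: 498.8
mid inner foot ang 4.84 x at y=-100: 629.8
board front ang 4.87 x at y=-100: 463.0
board left edge [621.93983211 218.28756482] [461.7900467  203.96038106]
near rail end [[488.80052148 -27.13275495  47.        ]]
```

```bash
python3 -m jog '[{"gripper":0.64,"tx":0,"ty":-0.007,"tz":0.036,"yaw":0},{"gripper":0.64,"tx":0,"ty":0,"tz":0.036,"yaw":0},{"gripper":0.64,"tx":0,"ty":0,"tz":0.036,"yaw":0},{"gripper":0.64,"tx":0,"ty":0,"tz":0.036,"yaw":0},{"gripper":0.64,"tx":0,"ty":0,"tz":0.025,"yaw":0},{"gripper":0.64,"tx":0,"ty":0,"tz":0.01,"yaw":0},{"gripper":0.64,"tx":0.012,"ty":0,"tz":0,"yaw":0},{"gripper":0.64,"tx":0.012,"ty":0,"tz":0,"yaw":0},{"gripper":0.64,"tx":0.012,"ty":0,"tz":0,"yaw":0},{"gripper":0.64,"tx":0.006,"ty":0,"tz":0,"yaw":0}]'
python3 -m jog '[{"gripper":0.64,"tx":0.003,"ty":0,"tz":0,"yaw":0},{"gripper":0.64,"tx":0.003,"ty":0,"tz":0,"yaw":0},{"gripper":0.64,"tx":0.003,"ty":0,"tz":0,"yaw":0},{"gripper":0.64,"tx":0.003,"ty":0,"tz":0,"yaw":0},{"gripper":0.64,"tx":0.003,"ty":0,"tz":0,"yaw":0},{"gripper":0.64,"tx":0.003,"ty":0,"tz":0,"yaw":0},{"gripper":0.64,"tx":0.003,"ty":0,"tz":0,"yaw":0},{"gripper":0.64,"tx":0.003,"ty":0,"tz":0,"yaw":0},{"gripper":0.64,"tx":0.002,"ty":0,"tz":0,"yaw":0},{"gripper":0.64,"tx":0,"ty":0,"tz":0,"yaw":0}]'
cat > m.py <<'E'
from h import *
import sys
def rk(p,a=4.88,o=(559.5,-47.5)):
    a=np.radians(a);p=np.array(p[:2])-o
    return np.round([p[0]*np.sin(a)-p[1]*np.cos(a),p[0]*np.cos(a)+p[1]*np.sin(a)],1)
s=manip.observe();print('t',s['clock'],'tcp',rk(s['position']*1000),s['position'][2],'F',np.round(s['wrist_force'],1))
for n in sys.argv[1:]:
    c=manip.get_calibration(n);f=manip.grab_frame(n)
    b=max(blobs(f,*BLUE,(255,105,425,225) if n=='top' else None),key=cv2.contourArea)
    r=rect(b,c,.068);print(n,cv2.boundingRect(b),r,'rack',rk(r),'skew',round(r[4]-4.88,1))
E
python3 m.py wrist top
```

```text
clock: 3.58
position: [0.4672, 0.0605, 0.0273]
tcp_rot: [[0.996, 0.085, 0.002], [0.085, -0.996, 0.0], [0.002, -0.0, -1.0]]
wrist_force: [-0.1, -0.2, 0.0]
finger_gap: 0.0602
gripper_force: 0.0
clock: 4.42
position: [0.4907, 0.0626, 0.0264]
tcp_rot: [[0.996, 0.086, -0.001], [0.086, -0.996, -0.0], [-0.001, 0.0, -1.0]]
wrist_force: [-2.4, 1.3, 0.3]
finger_gap: 0.0604
gripper_force: 1.5
t 4.4167 tcp [-115.5  -59.1] 0.0263741156993132 F [-2.4  1.3  0.3]
wrist (209, 54, 241, 201) [550.   62.8  99.  108.9   4.9] rack [-1.107e+02 -1.000e-01] skew 0.0Traceback (most recent call last):
  File "m.py", line 9, in <module>
    b=max(blobs(f,*BLUE,(255,105,425,225) if n=='top' else None),key=cv2.contourArea)
ValueError: max() iterable argument is empty
```

```bash
python3 -c "
from bench import manip;print(manip.observe()['qpos'])"
python3 -m jog '[{"gripper":0.64,"tx":-0.015,"ty":0,"tz":0,"yaw":0},{"gripper":0.64,"tx":-0.015,"ty":0,"tz":0,"yaw":0},{"gripper":0.64,"tx":0,"ty":0,"tz":-0.035,"yaw":0},{"gripper":0.64,"tx":0,"ty":0,"tz":-0.035,"yaw":0},{"gripper":0.64,"tx":0,"ty":0,"tz":-0.035,"yaw":0},{"gripper":0.64,"tx":0,"ty":-0.035,"tz":-0.035,"yaw":0},{"gripper":0.64,"tx":0.03,"ty":-0.035,"tz":0,"yaw":0},{"gripper":0.64,"tx":0.03,"ty":-0.03,"tz":0,"yaw":0},{"gripper":0.64,"tx":0.029,"ty":0,"tz":0,"yaw":0},{"gripper":0.64,"tx":0,"ty":0,"tz":0,"yaw":0}]'
python3 m.py
```

```text
[ 0.15146858  0.48337089 -0.4085901   2.05297951  0.30438387  0.6632746
 -1.94216249]
clock: 5.35
position: [0.5426, 0.1591, 0.161]
tcp_rot: [[0.996, 0.086, 0.002], [0.086, -0.996, 0.001], [0.002, -0.001, -1.0]]
wrist_force: [0.1, -1.1, -0.8]
finger_gap: 0.0602
gripper_force: 0.0
t 5.35 tcp [-207.3    0.7] 0.1609900846912793 F [ 0.1 -1.1 -0.8]
```

```bash
python3 -m jog '[{"gripper":0.6,"tx":0,"ty":0,"tz":0,"yaw":-0.12},{"gripper":0.6,"tx":0,"ty":0,"tz":0,"yaw":-0.12},{"gripper":0.6,"tx":0,"ty":0,"tz":0,"yaw":-0.12},{"gripper":0.6,"tx":0,"ty":0,"tz":0,"yaw":-0.12},{"gripper":0.6,"tx":0,"ty":0,"tz":0,"yaw":-0.12},{"gripper":0.6,"tx":0,"ty":0,"tz":0,"yaw":-0.12},{"gripper":0.6,"tx":0,"ty":0,"tz":0,"yaw":-0.12},{"gripper":0.6,"tx":0,"ty":0,"tz":0,"yaw":-0.12},{"gripper":0.6,"tx":0,"ty":0,"tz":0,"yaw":-0.12},{"gripper":0.6,"tx":0,"ty":0,"tz":0,"yaw":-0.12}]'
python3 -m jog '[{"gripper":0.6,"tx":0,"ty":0,"tz":0,"yaw":-0.12},{"gripper":0.6,"tx":0,"ty":0,"tz":0,"yaw":-0.12},{"gripper":0.6,"tx":0,"ty":0,"tz":0,"yaw":-0.12},{"gripper":0.6,"tx":0,"ty":0,"tz":0,"yaw":-0.011},{"gripper":0.6,"tx":0,"ty":0,"tz":0,"yaw":0},{"gripper":0.6,"tx":0,"ty":0,"tz":0,"yaw":0},{"gripper":0.6,"tx":0,"ty":0,"tz":0,"yaw":0},{"gripper":0.6,"tx":0,"ty":0,"tz":0,"yaw":0},{"gripper":0.6,"tx":0,"ty":0,"tz":0,"yaw":0},{"gripper":0.6,"tx":0,"ty":0,"tz":0,"yaw":0}]'
python3 m.py; python3 - <<'E'
from h import *
for n in('top','side'):
    f=manip.grab_frame(n);c=manip.get_calibration(n)
    for b in blobs(f,*BLUE,(240,105,425,260),20): print(n,cv2.boundingRect(b),rect(b,c,.068))
    cv2.imwrite(f'pics/{n}3.png',f[:,:,::-1])
E
```

```text
clock: 6.18
position: [0.5389, 0.1571, 0.161]
tcp_rot: [[0.276, 0.961, 0.0], [0.961, -0.276, -0.0], [-0.0, 0.0, -1.0]]
wrist_force: [-0.7, -0.0, -0.1]
finger_gap: 0.0564
gripper_force: 0.0
clock: 7.02
position: [0.5389, 0.1576, 0.161]
tcp_rot: [[-0.085, 0.996, 0.0], [0.996, 0.085, 0.0], [-0.0, 0.0, -1.0]]
wrist_force: [-0.6, -0.0, 0.4]
finger_gap: 0.0567
gripper_force: 0.0
t 7.0167 tcp [-206.1   -3.1] 0.1609548539538187 F [-0.6 -0.   0.4]
top (296, 170, 27, 28) [549.8  56.1  95.9  85.4   5. ]
side (286, 200, 37, 25) [551.5  68.4  95.4 110.8   5.4]
side (379, 105, 41, 4) [ 259.  -696.4  162.7   31.3    6.6]
```

View pics/top3.png

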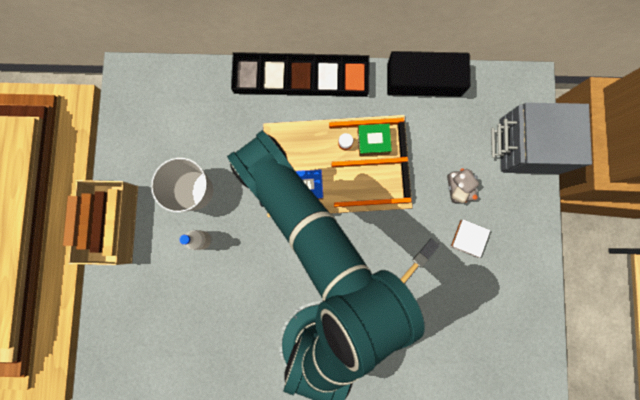

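The top view shows the arm over the board, with the carton squared and centred at (310,185) and everything else in place. Next I'll descend behind it and start pushing.

```bash
python3 -m jog '[{"gripper":0.6,"tx":0,"ty":0.003,"tz":0.03,"yaw":0},{"gripper":0.6,"tx":0,"ty":0,"tz":0.035,"yaw":0},{"gripper":0.6,"tx":0,"ty":0,"tz":0.035,"yaw":0},{"gripper":0.6,"tx":0,"ty":0,"tz":0.025,"yaw":0},{"gripper":0.6,"tx":0,"ty":0,"tz":0.01,"yaw":0},{"gripper":0.6,"tx":-0.008,"ty":0,"tz":0,"yaw":0},{"gripper":0.6,"tx":-0.008,"ty":0,"tz":0,"yaw":0},{"gripper":0.6,"tx":-0.008,"ty":0,"tz":0,"yaw":0},{"gripper":0.6,"tx":-0.004,"ty":0,"tz":0,"yaw":0},{"gripper":0.6,"tx":-0.003,"ty":0,"tz":0,"yaw":0}]'
python3 -m jog '[{"gripper":0.6,"tx":-0.003,"ty":0,"tz":0,"yaw":0},{"gripper":0.6,"tx":-0.003,"ty":0,"tz":0,"yaw":0},{"gripper":0.6,"tx":-0.004,"ty":0,"tz":0,"yaw":0},{"gripper":0.6,"tx":-0.006,"ty":0,"tz":0,"yaw":0},{"gripper":0.6,"tx":-0.006,"ty":0,"tz":0,"yaw":0},{"gripper":0.6,"tx":-0.006,"ty":0,"tz":0,"yaw":0},{"gripper":0.6,"tx":-0.006,"ty":0,"tz":0,"yaw":0},{"gripper":0.6,"tx":-0.006,"ty":0,"tz":0,"yaw":0},{"gripper":0.6,"tx":-0.005,"ty":0,"tz":0,"yaw":0},{"gripper":0.6,"tx":-0.003,"ty":0,"tz":0,"yaw":0}]'
python3 m.py; python3 - <<'E'
from h import *
from m import rk
for n in('top','side'):
    f=manip.grab_frame(n);c=manip.get_calibration(n)
    b=max(blobs(f,*BLUE,(230,120,425,260),20),key=cv2.contourArea);r=rect(b,c,.068);print(n,cv2.boundingRect(b),r,rk(r))
    cv2.imwrite(f'pics/{n}4.png',f[:,:,::-1])
E
```

```text
clock: 7.95
position: [0.5457, 0.1265, 0.0274]
tcp_rot: [[-0.085, 0.996, 0.002], [0.996, 0.085, 0.001], [0.001, 0.003, -1.0]]
wrist_force: [-0.7, 8.6, 5.6]
finger_gap: 0.0566
gripper_force: 3.7
clock: 8.78
position: [0.5496, 0.0798, 0.0274]
tcp_rot: [[-0.086, 0.996, 0.003], [0.996, 0.086, 0.002], [0.001, 0.003, -1.0]]
wrist_force: [-0.6, 7.0, 4.6]
finger_gap: 0.0564
gripper_force: 3.6
t 8.7833 tcp [-127.7    1. ] 0.027353037172031552 F [-0.6  7.   4.6]
t 8.7833 tcp [-127.7    1. ] 0.027353037172031552 F [-0.6  7.   4.6]
top (325, 169, 11, 12) [584.7 -15.8  41.5  31.8   6.9] [-29.4  27.8]
side (294, 199, 22, 14) [555.6  40.2  59.5  62.2   6.4] [-87.7   3.6]
```

View pics/side4.png

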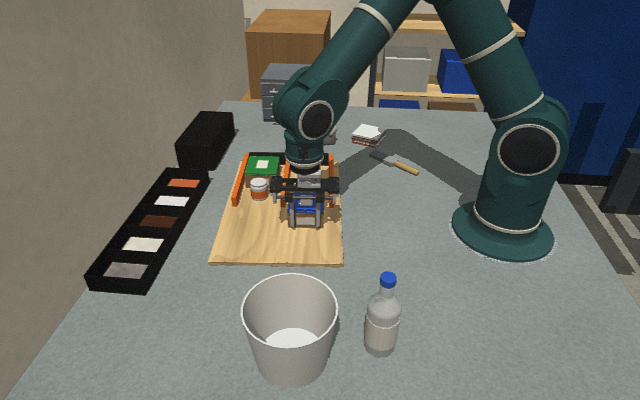

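The side view shows the fingers on the middle of the carton's rear face at (308,210), with the carton flat and the lane ahead clear. I'll check the lid's front far corner in the top picture, then push on.

```bash
cat > corner.py <<'E'
from m import *
c=manip.get_calibration('top');f=manip.grab_frame('top')
p=np.vstack([b.reshape(-1,2) for b in blobs(f,*BLUE,(255,105,425,225),15)])
q=np.array([rk(x) for x in cast(c,p,.068)*1000]);print('lid max x',np.sort(q[:,0])[-4:],'y range',np.sort(q[:,1])[:3],np.sort(q[:,1])[-4:])
E
python3 corner.py
python3 -m jog '[{"gripper":0.6,"tx":-0.004,"ty":-0.001,"tz":0,"yaw":0},{"gripper":0.6,"tx":-0.006,"ty":0,"tz":0,"yaw":0},{"gripper":0.6,"tx":-0.008,"ty":0,"tz":0,"yaw":0},{"gripper":0.6,"tx":-0.008,"ty":0,"tz":0,"yaw":0},{"gripper":0.6,"tx":-0.008,"ty":0,"tz":0,"yaw":0},{"gripper":0.6,"tx":-0.008,"ty":0,"tz":0,"yaw":0},{"gripper":0.6,"tx":-0.008,"ty":0,"tz":0,"yaw":0},{"gripper":0.6,"tx":-0.008,"ty":0,"tz":0,"yaw":0},{"gripper":0.6,"tx":-0.006,"ty":0,"tz":0,"yaw":0},{"gripper":0.6,"tx":-0.004,"ty":0,"tz":0,"yaw":0}]'
python3 corner.py
```

```text
t 8.8833 tcp [-127.1    0.9] 0.027166868717097416 F [0.1 2.1 2.5]
lid max x [-12.5 -12.2 -11.3 -11.1] y range [4.1 7.6 7.8] [47.5 47.7 47.9 48.1]
clock: 9.77
position: [0.5541, 0.0117, 0.0268]
tcp_rot: [[-0.086, 0.996, 0.002], [0.996, 0.086, 0.001], [0.001, 0.002, -1.0]]
wrist_force: [-0.8, 7.5, 5.7]
finger_gap: 0.0564
gripper_force: 3.9
t 9.7667 tcp [-59.4  -0.3] 0.02680358760125725 F [-0.8  7.5  5.7]
lid max x [54.5 54.7 55.  55.2] y range [10.5 14.1 14.3] [46.3 46.5 46.7 46.9]
```

```bash
python3 -m jog '[{"gripper":0.6,"tx":-0.004,"ty":0.001,"tz":0,"yaw":0},{"gripper":0.6,"tx":-0.006,"ty":0,"tz":0,"yaw":0},{"gripper":0.6,"tx":-0.008,"ty":0,"tz":0,"yaw":0},{"gripper":0.6,"tx":-0.008,"ty":0,"tz":0,"yaw":0},{"gripper":0.6,"tx":-0.008,"ty":0,"tz":0,"yaw":0},{"gripper":0.6,"tx":-0.008,"ty":0,"tz":0,"yaw":0},{"gripper":0.6,"tx":-0.008,"ty":0,"tz":0,"yaw":0},{"gripper":0.6,"tx":-0.008,"ty":0,"tz":0,"yaw":0},{"gripper":0.6,"tx":-0.006,"ty":0,"tz":0,"yaw":0},{"gripper":0.6,"tx":-0.004,"ty":0,"tz":0,"yaw":0}]'
python3 corner.py
python3 -m jog '[{"gripper":0.6,"tx":-0.004,"ty":0.001,"tz":0,"yaw":0},{"gripper":0.6,"tx":-0.006,"ty":0,"tz":0,"yaw":0},{"gripper":0.6,"tx":-0.008,"ty":0,"tz":0,"yaw":0},{"gripper":0.6,"tx":-0.008,"ty":0,"tz":0,"yaw":0},{"gripper":0.6,"tx":-0.008,"ty":0,"tz":0,"yaw":0},{"gripper":0.6,"tx":-0.008,"ty":0,"tz":0,"yaw":0},{"gripper":0.6,"tx":-0.008,"ty":0,"tz":0,"yaw":0},{"gripper":0.6,"tx":-0.008,"ty":0,"tz":0,"yaw":0},{"gripper":0.6,"tx":-0.006,"ty":0,"tz":0,"yaw":0},{"gripper":0.6,"tx":-0.004,"ty":0,"tz":0,"yaw":0}]'
python3 corner.py
```

```text
clock: 10.65
position: [0.5608, -0.0562, 0.0267]
tcp_rot: [[-0.086, 0.996, 0.001], [0.996, 0.086, 0.001], [0.001, 0.001, -1.0]]
wrist_force: [-0.3, 7.3, 5.4]
finger_gap: 0.056
gripper_force: 3.6
t 10.65 tcp [8.8 0.5] 0.026651665246548228 F [-0.3  7.3  5.4]
clock: 11.53
position: [0.5675, -0.1239, 0.0266]
tcp_rot: [[-0.086, 0.996, 0.001], [0.996, 0.086, 0.001], [0.001, 0.001, -1.0]]
wrist_force: [0.6, 6.3, 4.6]
finger_gap: 0.0567
gripper_force: 3.5
t 11.5333 tcp [76.8  1.5] 0.026564629949117093 F [0.6 6.3 4.6]Traceback (most recent call last):
  File "corner.py", line 3, in <module>
    p=np.vstack([b.reshape(-1,2) for b in blobs(f,*BLUE,(255,105,425,225),15)])
    return _nx.concatenate(arrs, 0, dtype=dtype, casting=casting)
           ~~~~~~~~~~~~~~~^^^^^^^^^^^^^^^^^^^^^^^^^^^^^^^^^^^^^^^
ValueError: need at least one array to concatenate
Traceback (most recent call last):
  File "corner.py", line 3, in <module>
    p=np.vstack([b.reshape(-1,2) for b in blobs(f,*BLUE,(255,105,425,225),15)])
ValueError: need at least one array to concatenate
```

```bash
python3 -m jog '[{"gripper":0.6,"tx":-0.003,"ty":-0.001,"tz":0,"yaw":0},{"gripper":0.6,"tx":-0.004,"ty":0,"tz":0,"yaw":0},{"gripper":0.6,"tx":-0.004,"ty":0,"tz":0,"yaw":0},{"gripper":0.6,"tx":-0.004,"ty":0,"tz":0,"yaw":0},{"gripper":0.6,"tx":-0.003,"ty":0,"tz":0,"yaw":0},{"gripper":0.6,"tx":-0.003,"ty":0,"tz":0,"yaw":0},{"gripper":0.6,"tx":-0.003,"ty":0,"tz":0,"yaw":0},{"gripper":0.6,"tx":-0.002,"ty":0,"tz":0,"yaw":0},{"gripper":0.6,"tx":-0.002,"ty":0,"tz":0,"yaw":0},{"gripper":0.6,"tx":-0.002,"ty":0,"tz":0,"yaw":0}]'
python3 m.py
```

```text
clock: 12.42
position: [0.569, -0.1532, 0.0265]
tcp_rot: [[-0.087, 0.996, 0.0], [0.996, 0.087, 0.001], [0.001, 0.001, -1.0]]
wrist_force: [-1.6, 7.4, 5.0]
finger_gap: 0.0563
gripper_force: 3.7
t 12.4167 tcp [106.1   0.4] 0.02646611849664731 F [-1.6  7.4  5. ]
```

```bash
python3 -m jog '[{"gripper":0.6,"tx":-0.001,"ty":0,"tz":0,"yaw":0},{"gripper":0.6,"tx":-0.001,"ty":0,"tz":0,"yaw":0},{"gripper":0.6,"tx":-0.001,"ty":0,"tz":0,"yaw":0},{"gripper":0.6,"tx":-0.001,"ty":0,"tz":0,"yaw":0},{"gripper":0.6,"tx":0,"ty":0,"tz":0,"yaw":0},{"gripper":0.6,"tx":0,"ty":0,"tz":0,"yaw":0},{"gripper":0.6,"tx":0,"ty":0,"tz":0,"yaw":0},{"gripper":0.6,"tx":0,"ty":0,"tz":0,"yaw":0},{"gripper":0.6,"tx":0,"ty":0,"tz":0,"yaw":0},{"gripper":0.6,"tx":-0.001,"ty":0,"tz":0,"yaw":0}]'
python3 m.py
```

```text
clock: 13.25
position: [0.5693, -0.1571, 0.0265]
tcp_rot: [[-0.087, 0.996, 0.0], [0.996, 0.087, 0.002], [0.002, 0.001, -1.0]]
wrist_force: [-3.1, 16.3, 8.5]
finger_gap: 0.0567
gripper_force: 8.3
t 13.25 tcp [110.    0.5] 0.026488972945301135 F [-3.1 16.3  8.5]
```

```bash
python3 -m jog '[{"gripper":0.6,"tx":-0.001,"ty":0,"tz":0,"yaw":0},{"gripper":0.6,"tx":0,"ty":0,"tz":0,"yaw":0},{"gripper":0.6,"tx":0,"ty":0,"tz":0,"yaw":0},{"gripper":0.6,"tx":0,"ty":0,"tz":0,"yaw":0},{"gripper":0.6,"tx":0,"ty":0,"tz":0,"yaw":0},{"gripper":0.6,"tx":0,"ty":0,"tz":0,"yaw":0},{"gripper":0.6,"tx":0,"ty":0,"tz":0,"yaw":0},{"gripper":0.6,"tx":0,"ty":0,"tz":0,"yaw":0},{"gripper":0.6,"tx":0,"ty":0,"tz":0,"yaw":0},{"gripper":0.6,"tx":0,"ty":0,"tz":0,"yaw":0}]'
python3 m.py
```

```text
clock: 14.08
position: [0.5693, -0.1571, 0.0265]
tcp_rot: [[-0.088, 0.996, 0.0], [0.996, 0.088, 0.003], [0.003, 0.0, -1.0]]
wrist_force: [-2.6, 17.2, 8.1]
finger_gap: 0.0567
gripper_force: 8.5
t 14.0833 tcp [110.    0.5] 0.02647988503472444 F [-2.6 17.2  8.1]
```

It hit the stop: the force rose from 7 N to 17 N and another 1 mm of command didn't move it. Next I back straight off, lift clear and check.

```bash
python3 -m jog '[{"gripper":0.6,"tx":0.003,"ty":0,"tz":0,"yaw":0},{"gripper":0.6,"tx":0.005,"ty":0,"tz":0,"yaw":0},{"gripper":0.6,"tx":0.012,"ty":0,"tz":0,"yaw":0},{"gripper":0.6,"tx":0.015,"ty":0,"tz":0,"yaw":0},{"gripper":0.6,"tx":0,"ty":0,"tz":-0.03,"yaw":0},{"gripper":0.6,"tx":0,"ty":0,"tz":-0.035,"yaw":0},{"gripper":0.6,"tx":0,"ty":0,"tz":-0.035,"yaw":0},{"gripper":0.6,"tx":0.03,"ty":0,"tz":-0.035,"yaw":0},{"gripper":0.6,"tx":0.04,"ty":0,"tz":0,"yaw":0},{"gripper":0.6,"tx":0.04,"ty":0,"tz":0,"yaw":0}]'
python3 -m jog '[{"gripper":0.6,"tx":0.035,"ty":0,"tz":0,"yaw":0},{"gripper":0.6,"tx":0.035,"ty":0,"tz":0,"yaw":0},{"gripper":0.6,"tx":0.035,"ty":0,"tz":0,"yaw":0},{"gripper":0.6,"tx":0.035,"ty":0,"tz":0,"yaw":0},{"gripper":0.6,"tx":0.035,"ty":0,"tz":0,"yaw":0},{"gripper":0.6,"tx":0,"ty":0,"tz":0,"yaw":0},{"gripper":0.6,"tx":0,"ty":0,"tz":0,"yaw":0},{"gripper":0.6,"tx":0,"ty":0,"tz":0,"yaw":0},{"gripper":0.6,"tx":0,"ty":0,"tz":0,"yaw":0},{"gripper":0.6,"tx":0,"ty":0,"tz":0,"yaw":0}]'
python3 m.py top; python3 - <<'E'
from h import *
f=manip.grab_frame('top');cv2.imwrite('pics/t5.png',cv2.resize(f[90:250,220:480,::-1],None,fx=3,fy=3))
E
```

```text
clock: 14.92
position: [0.5574, -0.0176, 0.1593]
tcp_rot: [[-0.083, 0.997, 0.003], [0.997, 0.083, -0.001], [-0.002, 0.003, -1.0]]
wrist_force: [-0.3, 0.5, -1.6]
finger_gap: 0.0568
gripper_force: 0.0
clock: 15.75
position: [0.5422, 0.1548, 0.1575]
tcp_rot: [[-0.084, 0.996, -0.0], [0.996, 0.084, -0.0], [-0.0, -0.0, -1.0]]
wrist_force: [1.2, -1.3, -0.1]
finger_gap: 0.0565
gripper_force: 0.0
t 15.75 tcp [-203.   -0.] 0.15746641828347285 F [ 1.2 -1.3 -0.1]
top (372, 163, 35, 32) [ 574.2 -220.5  105.5  113.8    5.3] rack [ 1.736e+02 -1.000e-01] skew 0.4
```

View pics/t5.png

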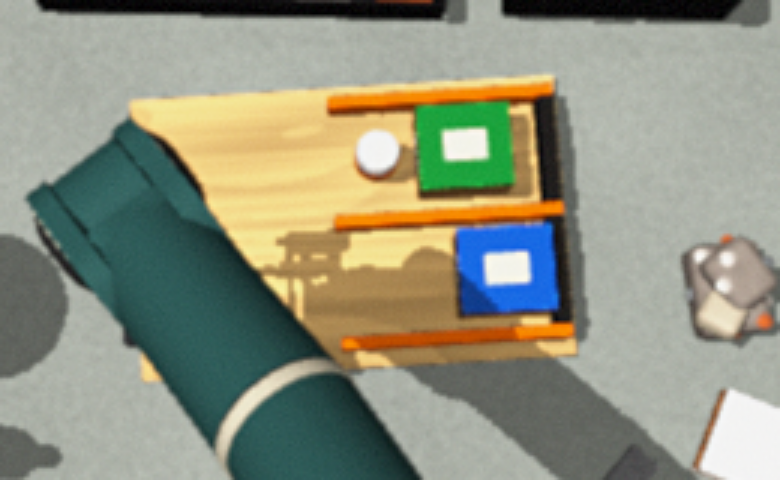

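The top view shows the blue carton (crop 507,268) flush against the black stop, centred between the rails, with everything else in place. It measures rack x ≈ 174, y ≈ 0, skew 0.4°.

```bash
python3 -c "
from bench import manip;print(manip.sign_off())"
```

```text
the job is handed in; nothing more can be done
None
```

The job is handed in: the blue-lidded carton sits against the stop, centred in the lane to about 1 mm and square to within 0.4° by the top camera, with no sign of contact with the rails; sign-off gave no verdict.

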